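# Put the lens tube away and close the stay-lid case

## Robot

A 7-joint arm with a two-finger parallel gripper is mounted at the origin on the work surface. World frame = base frame: x ahead of the robot, y to its left, z up, the work surface at z = 0. Lengths are in m, angles in rad, forces in N, time in s.
With the tool pointing down it reaches from about 0.4 to 0.875 m from the base axis. Payload 19.3 kg.
Tool frame: the origin (TCP) lies midway between the tips of the shut fingers; the grasp point (between the pads) lies 19 mm behind it; x points along the fingers, y is the direction in which the jaws open and shut, and the axes are right-handed (so a half turn about x gives the same grasp; the last joint's range is limited). The gripper opens to 85 mm and grips with 20 to 120 N. Pads are 22 mm wide; open, the fingers measure 114 mm over their backs; the gripper's body (76 mm by 85 mm) begins 54 mm behind the grasp point. The pads swing forward as they close: fully open they stand 13 mm farther back than shut.
Start: joints at [1.059, 0.521, -0.036, 1.599, 0.021, 1.021, -0.113], TCP at [0.267, -0.565, 0.231] pointing down, gripper open.
Joint ranges: [-2.91, 2.91], [-0.3, 2.13], [-1.5, 1.42], [0.17, 2.43], [-1.26, 4.41], [0.16, 1.93], [-2.52, 2.52]. Speed limits (rad/s): [1.89, 1.89, 2.39, 2.39, 3.01, 3.01, 3.01].

## Interface

Orientations are given as [roll, pitch, yaw] about the fixed x, y, z axes, in that order (R = Rz(yaw) Ry(pitch) Rx(roll)).
In Python, from workcell import telemetry, vision, workorder gives the robot as it stands. The module is installed in compiled form; this text tells all that it offers.
- The arm moves only by the tool play_rows, never from a script. Its argument "deltas" is a list of rows, each a list of 7 numbers: the shift along the world's x, y, z in mm, then the turn, a rotation vector about the world's x, y, z in degrees, then the finger opening in mm, from 0 to 85.4. In form: [[x, y, z, wx, wy, wz, jaw], ...]. A call has 1 to 8 rows; each row shifts and turns the commanded pose from where the row before left it; what a row does not reach is not made up. A row lasts 1/8 s, in which the tool goes at most 62.5 mm and 10.7 degrees, less where a joint would pass 70% of its speed; a pose out of reach is approached as far as the arm can. A call with a gripper value outside its range is refused whole. The fingers move at their own pace and stop on an object; "grip_force" is the grip in N (left out, the last holds). Time passes only in rows, so rows that do not move let the fingers close. It gives the time, the measured TCP pose, the force and the opening at its end, in the units of the state.
- telemetry.observe(): the state, without advancing time (a new reading comes with each control period).
- vision.grab_frame(name): name is "side" or "top"; returns the picture (480x640x3 uint8, red, green, blue); there is no depth.
- vision.camera_info(name): a dict with "mtx" (3x3 intrinsics, pixels), "rvec" (rotation vector, rad) and "tvec" (3), from world to camera coordinates, as OpenCV has them. Camera axes: x right, y down, z forward; pixel columns grow to the right and rows downward; lengths in m; the calibration is good to about 2 mm. A picture is of the moment at which its call begins. camera_info takes no time and is no camera call.
- workorder.job_done(): hands the job in, once; it reports no verdict.
The state is a dict: "clock": time; "qpos": joint angles; "qd": joint speeds; "joint_efforts": joint torques, N m; "position": TCP position; "tool_rot": TCP orientation; "force": force on the tool from outside, world axes, zero at the start; "moment": the same for the moment, N m; "grip_width": finger opening in m.
Only numpy, scipy, OpenCV 4.12 (cv2) and the standard library are available. Lean on these libraries where they do the work, as an engineer would, in place of code of your own. Each camera call takes 0.05 s, during which the arm holds its last target. There are 200 camera calls.

## Task

Put the brass lens tube away in the blue instrument case. Raise the case's lid by its handle until the folding stay at its end straightens and locks, and lay the tube in the empty pair of V-cradles inside; then press the stay's red knee down to break the joint and lower the lid until it is fully shut. Leave everything else where it stands.

Things in the scene. Friction and masses are not known exactly. Their poses are not given: they have to be found in the camera images.
- lid (a joint): Angle of the grey lid: 0 shut, grows as it opens, 1.36 rad with the stay locked, at most 1.37. The hinge is stiff: the lid stays at any angle where it is let go. Raising takes about 4 N at the handle, lowering 1 to 2 N.
- stay (a joint): Knee angle of the folding stay (two steel links of 95 mm, outside the case's far right-hand end seen from the robot): 0 folded, lid shut; 2.73 straight; 2.87 past straight on its stop: locked. It moves with the lid; a light spring snaps it into lock when the lid is raised all the way to 1.37 (do not force it beyond). Locked, it holds the lid up however hard that is pushed.
- knee (a point): Centre of the red round pad on the stay's knee, a cylinder 18 mm across and 34 mm long, parallel to the hinge, outside the case's end. Locked: 149 mm above the table, 90 mm from the hinge line on the handle side. To break the stay push it with shut fingertips down and equally towards the hinge (45 degrees), 25 to 30 mm, 2 to 5 N; pushed only half as far it may spring back. Use its position only.
- handle (a point): Middle of the lid's steel handle: a round bar 9 mm across, 100 mm long, parallel to the hinge, 45 mm out from the lid's front edge (40 mm free gap). Lid shut: 99 mm above the table; locked: 336 mm. It moves on a circle of 245 mm radius about the hinge line; the bar may turn between the fingers. Site y runs along the bar; point x lies in the lid's plane and points to the hinge.
- hinge (a point): Middle of the hinge line, 95 mm above the table; with the lid shut the handle bar is 245 mm away from it and 4.5 mm higher. Site y runs along the hinge; a right-handed turn about +y opens the lid. The point turns with the lid.
- cradle (a point): Where the tube's centre must lie, in the empty bay of the case (farther from the stay), 68 mm above the table. Fixed in the case: x level, along the grooves, from the handle side to the hinge side; y level, along the hinge, away from the stay; z up. V-cradles 18 mm thick at x = -35 and +35 mm; stored tube at y = -100 mm; end wall at y = +68, front wall at x = -78, floor at z = -61 mm.
- tube_mid (a point): Centre of the loose brass lens tube with black end bands: 26 mm across, 110 mm long, 0.1 to 0.2 kg; x runs along it, either way round will do. At the start it lies level, centre 48 mm above the table, on a white rest (plate 100 x 70 mm) with V-cradles about 35 mm either side of its middle.
- stored_tube_mid (a point): Centre of the aluminium tube of the same size already stored in the case, in the bay next to the stay. Leave it there.
- petri0: shallow open glass dish, 90 mm across, 15 mm high; a bystander. Origin at the centre of its underside.
- petri1: a second such dish; a bystander. Origin at the centre of its underside.
- flask_pink: pink stoppered flask, 68 mm wide, 166 mm high; a bystander. Origin at the centre of its underside.
- flask_blue: the same flask in blue; a bystander. Origin at the centre of its underside.
- slide_box: green and white slide box, 86 x 111 x 37 mm; a bystander. Origin at the centre of its underside.
- reagent: amber bottle, 60 mm wide, 130 mm high; a bystander. Origin at the centre of its underside.
- stain_jar: small jar, 52 mm wide, 60 mm high; a bystander. Origin at the centre of its underside.
- case: Blue open-topped case, fixed to the bench: 200 mm deep (hinge to handle side), 250 mm wide (along the hinge), rim 95 mm high, walls 7 mm; grey lid 8 mm thick. Origin at the centre of its underside; axes as point cradle: x towards the hinge, y along it away from the stay. Fingers leaning 0.4 rad (tips towards the hinge) keep an arm's wrist clear of the open lid.
Mind the look-alikes: they are no part of the job. Of the things shaped like the part that bears tube_mid, the brass one is meant.

How it is judged:
On the way, in this order (a step that is already met when the one before it is completed fails the run):
1. the lid is raised and its stay locked past straight (value of joint stay above 2.8 rad), for 0.2 s.
2. the tube lies let go in the empty V-cradles, the stay still locked (x of tube_mid in the frame of cradle between -0.02 and 0.02 m and y of tube_mid in the frame of cradle between -0.006 and 0.006 m and z of tube_mid in the frame of cradle between -0.006 and 0.006 m and angle between the x axis of tube_mid and the x axis of cradle, either way round below 0.12 rad and value of joint stay above 2.8 rad and contact force between tube and the fingers below 0.1 N), for 0.2 s.
3. the stay is broken and the lid comes down, the tube in its cradles (x of tube_mid in the frame of cradle between -0.02 and 0.02 m and y of tube_mid in the frame of cradle between -0.006 and 0.006 m and z of tube_mid in the frame of cradle between -0.006 and 0.006 m and angle between the x axis of tube_mid and the x axis of cradle, either way round below 0.12 rad and value of joint stay below 2.2 rad), for 0.1 s.
At the end, for the whole second after the job is handed in: The lid is fully shut (within 0.03 rad) with the stay folded, and the tube lies in the formerly empty V-cradles: centre within 20 mm along the grooves and 6 mm sideways and in height of the cradle point, axis within 0.12 rad of the grooves (x of tube_mid in the frame of cradle between -0.02 and 0.02 m and y of tube_mid in the frame of cradle between -0.006 and 0.006 m and z of tube_mid in the frame of cradle between -0.006 and 0.006 m and angle between the x axis of tube_mid and the x axis of cradle, either way round below 0.12 rad and value of joint lid below 0.03 rad and value of joint stay below 0.15 rad); the robot touches nothing.
It fails at once if a bystander is moved by more than 30 mm (distance of any of petri0, petri1, flask_pink, flask_blue, slide_box, reagent, stain_jar from where it was at the start of the episode above 0.03 m).
It fails at once if the stored tube is moved by more than 20 mm (distance of stored_tube_mid from where it was at the start of the episode above 0.02 m).
It also fails if it takes over 72 s, if anything falls off the work surface, if the arm or the gripper's body presses on something with over 40 N, if the wrist force passes 120 N, or if a joint passes its speed limit or range.

## Working session

There is one attempt and no reset: what is moved stays moved. The work goes in short steps, Python scripts to look and compute and a tool call to move; the robot and the scene stay as the last step left them, time stands still between calls to the robot, and variables do not carry over. Pictures are saved under pics/ and viewed, about 8 in all and at most 12, crops included, and the job is handed in when it is done.

Besides the shell and the picture viewer there is one more tool, called after "Call:" as name([rows], argument=value, ...), one row to a line, values as JSON. play_rows: Moves the arm, as the interface text tells. Its arguments: {"type":"object","properties":{"deltas":{"type":"array","items":{"type":"array","items":{"type":"number"}}},"grip_force":{"type":"number"}},"required":["deltas"]}

```bash
mkdir -p pics; cat > h.py <<'E'
import numpy as np, cv2
from workcell import telemetry, vision, workorder
def cam(n):
    c=vision.camera_info(n); return np.array(c["mtx"],float),np.array(c["rvec"],float).ravel(),np.array(c["tvec"],float).ravel()
def ray(n,uv):
    K,r,t=cam(n); R=cv2.Rodrigues(r)[0]
    return -R.T@t, R.T@np.linalg.inv(K)@np.array([uv[0],uv[1],1.])
def onz(n,uv,z):
    o,d=ray(n,uv); return o+d*(z-o[2])/d[2]
def proj(n,P):
    K,r,t=cam(n); return cv2.projectPoints(np.array(P,float).reshape(-1,1,3),r,t,K,None)[0].reshape(-1,2)
def snap(n,f):
    im=vision.grab_frame(n); cv2.imwrite(f"pics/{f}.png",im[:,:,::-1]); return im
E
python3 - <<'E'
from h import *
for n in("side","top"):
    snap(n,n+"0"); o,d=ray(n,(320,240)); print(n,o,d)
s=telemetry.observe(); print(s)
E
```

```text
side [0.29090902 0.73010991 0.78731196] [ 0.14653826 -0.7498742  -0.645482  ]
top [ 0.25330882 -0.10930262  1.60916942] [ 0.14457722  0.00114414 -0.98963261]
{'clock': 0.1, 'qpos': array([ 1.05878704,  0.52194275, -0.03633106,  1.59992776,  0.02118759,
        1.02112606, -0.1128064 ]), 'qd': array([ 0.00019584, -0.00187193,  0.00112235, -0.00308417, -0.00053074,
        0.00076279,  0.00042636]), 'joint_efforts': array([ 6.41853490e-03, -9.28489780e+01,  1.98571265e+00, -3.70530117e+01,
        1.83443382e-02,  5.48012409e-03, -1.16292972e-05]), 'position': array([ 0.26708111, -0.56472852,  0.23079883]), 'tool_rot': array([-1.51242182,  1.56977685,  2.07095898]), 'force': array([-0.92750364,  0.59667716, -0.67306188]), 'moment': array([-0.04325445, -0.06446055, -0.02318901]), 'grip_width': 0.08529328374264188}
```

View pics/top0.png

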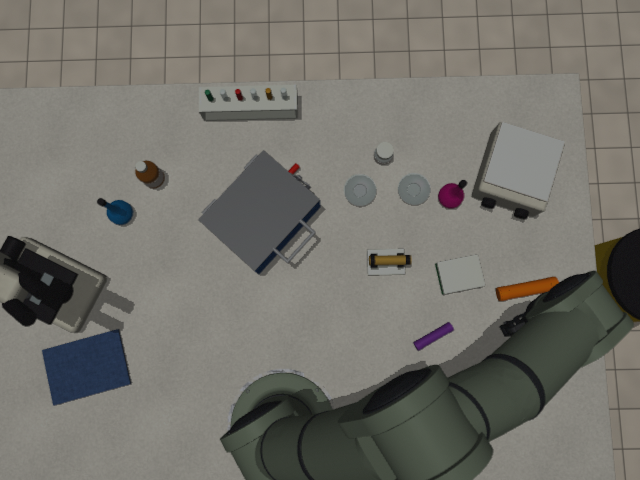

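View pics/side0.png

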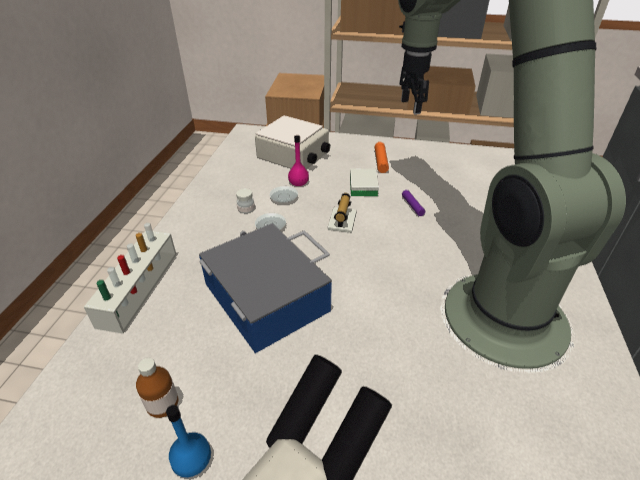

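The top view shows the case at (262,210), with the handle at lower right (298,243), the hinge along the upper-left edge and the red knee at (294,169). The brass tube is on its white rest at (389,261). The side view agrees: tube (343,209), handle (310,245).

```bash
python3 - <<'E'
from h import *
im=cv2.imread("pics/top0.png"); hsv=cv2.cvtColor(im,cv2.COLOR_BGR2HSV)
print("lid px",hsv[210,262],im[210,262],"tube",hsv[261,388],"handle",im[243,312],im[230,280])
g=im.astype(int); m=((np.abs(g-g[210,262]).max(2)<14)).astype(np.uint8)*255
x=np.zeros_like(m); x[140:290,190:335]=m[140:290,190:335]
x=cv2.morphologyEx(x,cv2.MORPH_OPEN,np.ones((7,7)))
c=max(cv2.findContours(x,0,1)[0],key=cv2.contourArea)
P=np.array([onz("top",p,.103)[:2] for p in c.reshape(-1,2).astype(float)],np.float32)
r=cv2.minAreaRect(P*1000); print("lid rect mm",r); print(cv2.boxPoints(r))
# tube: brass
m=cv2.inRange(hsv,(12,90,60),(32,255,255)); y=np.zeros_like(m); y[245:280,360:420]=m[245:280,360:420]
c=max(cv2.findContours(y,0,1)[0],key=cv2.contourArea)
r=cv2.minAreaRect(c); print("tube px",r)
b=np.array([onz("top",p,.055)[:2]*1000 for p in c.reshape(-1,2).astype(float)],np.float32); print("tube mm",cv2.minAreaRect(b))
# red
m=cv2.inRange(hsv,(0,150,80),(8,255,255)); y=np.zeros_like(m); y[155:185,280:310]=m[155:185,280:310]
print("red",cv2.minAreaRect(cv2.findNonZero(y)))
crop=cv2.resize(im[140:290,190:430],None,fx=3.3,fy=3.3,interpolation=2); cv2.imwrite("pics/crop0.png",crop)
E
```

```text
lid px [105   6  84] [84 83 82] tube [ 21 165 113] handle [126 133 135] [85 85 84]
lid rect mm ((557.8956298828125, 49.43440246582031), (199.8546905517578, 251.22592163085938), 47.223915100097656)
[[ 397.8299     61.394547]
 [ 582.2331   -109.221756]
 [ 717.96136    37.47426 ]
 [ 533.55817   208.09056 ]]
tube px ((390.0, 259.5), (9.0, 30.0), 90.0)
tube mm ((424.8771667480469, -289.5367736816406), (78.66580963134766, 23.676849365234375), 88.81713104248047)
red ((293.5000305175781, 169.00001525878906), (4.949747562408447, 10.60660171508789), 45.0)
```

View pics/crop0.png

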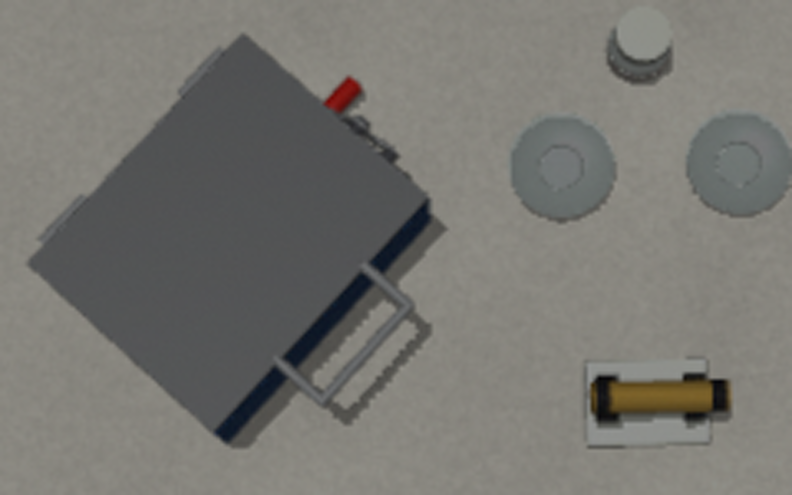

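```bash
cat >> h.py <<'E'
from scipy.spatial.transform import Rotation as Ro
YAW=np.deg2rad(47.22); XC=np.array([np.cos(YAW),np.sin(YAW),0]); YC=np.array([-np.sin(YAW),np.cos(YAW),0]); Z=np.array([0,0,1.])
C0=np.array([.5579,.0494,0]); 
def case(x,y,z): return C0+XC*x+YC*y+Z*z
H=case(.1,0,.095)
def handle(a): a=a+np.arcsin(.0045/.245); return H-XC*.245*np.cos(a)+Z*.245*np.sin(a)
def now():
    s=telemetry.observe(); return s,Ro.from_euler('xyz',s['tool_rot'])
def goto(p,xd,yd):
    "delta to pose: tool x axis xd, jaw axis +-yd"
    s,R=now(); xd=xd/np.linalg.norm(xd)
    for sg in(1,-1):
        y=sg*yd; T=Ro.from_matrix(np.c_[xd,y,np.cross(xd,y)])
        print("d mm",np.round((p-s['position'])*1000,1),"rot deg",np.round(np.rad2deg((T*R.inv()).as_rotvec()),1))
E
python3 - <<'E'
from h import *
s,R=now(); print(R.as_matrix().round(3))
print("handle",handle(0),proj("top",[handle(0)]),proj("side",[handle(0)]), "tube",onz("top",(390.3,260.3),.05), "knee0",onz("top",(294.5,168.2),.1))
goto(handle(0)+[0,0,.081],-Z,XC)
for a in(.0,.34,.68,1.02,1.36): print(a,(handle(a)*1000).round())
# handle in side view: bright gray thin
im=cv2.imread("pics/side0.png"); print(proj("side",[handle(0)+YC*.05,handle(0)-YC*.05]),proj("top",[handle(0)+YC*.05,handle(0)-YC*.05]))
E
```

```text
[[-0.     0.428 -0.904]
 [ 0.001 -0.904 -0.428]
 [-1.    -0.001  0.   ]]
handle [ 0.45944623 -0.05699488  0.0995    ] [[300.35611038 245.99329041]] [[314.00535234 242.4970157 ]] tube [ 0.42329338 -0.29082544  0.05      ] knee0 [ 0.66446505 -0.04501748  0.1       ]
d mm [192.4 507.7 -50.3] rot deg [-0.000e+00 -1.000e-01  1.119e+02]
d mm [192.4 507.7 -50.3] rot deg [ -0.1   0.  -68.1]
0.0 [459. -57. 100.]
0.34 [470. -46. 181.]
0.68 [498. -15. 253.]
1.02 [541.  32. 306.]
1.36 [594.  88. 335.]
[[326.42139972 253.71928123]
 [302.30355473 231.92032604]] [[287.27988999 260.53111547]
 [313.34975683 231.54726905]]
```

Call:
play_rows([
  [16,42.3,0,0,0,9.3,34],
  [16,42.3,0,0,0,9.3,34],
  [16,42.3,0,0,0,9.3,34],
  [16,42.3,0,0,0,9.3,34],
  [16,42.3,0,0,0,9.3,34],
  [16,42.3,0,0,0,9.3,34],
  [16,42.3,0,0,0,9.3,34],
  [16,42.3,0,0,0,9.3,34],
], grip_force=40)

```text
clock: 1.1
position: [0.3955, -0.2252, 0.2313]
tool_rot: [-0.8, 1.571, -2.196]
force: [1.0, -0.9, 0.4]
grip_width: 0.0338
```

Call:
play_rows([
  [16,42.3,-10,0,0,9.3,34],
  [16,42.3,-20,0,0,9.3,34],
  [16,42.3,-20,0,0,9.3,34],
  [15,41,0,0,0,9.3,34],
  [0,0,0,0,0,0,34],
])

```text
clock: 1.72
position: [0.4589, -0.0557, 0.1811]
tool_rot: [2.328, 1.569, 1.582]
force: [-0.1, -0.7, 0.7]
grip_width: 0.0341
```

```bash
python3 - <<'E'
from h import *
s,R=now(); print(s['clock'],s['qpos'].round(2),s['position'],s['grip_width'])
goto(handle(0)+[-.001,-.001,-.019],-Z,XC)
a=snap("top","t1"); b=snap("side","s1")
print(proj("top",[s['position']]),proj("side",[s['position']]))
o=np.hstack([cv2.resize(i[v-60:v+60,u-60:u+60],(400,400),interpolation=2) for i,(u,v) in((a,(300,235)),(b,(314,235)))])
cv2.imwrite("pics/c1.png",o[:,:,::-1])
E
```

```text
1.725 [ 0.5   0.39 -0.64  2.04  0.32  0.8   0.5 ] [ 0.45886023 -0.05568612  0.1810702 ] 0.03414641431856523
d mm [  -0.4   -2.3 -100.6] rot deg [-0.1 -0.  -0.1]
d mm [  -0.4   -2.3 -100.6] rot deg [ 0.000e+00 -1.000e-01  1.799e+02]
[[298.58070957 241.71431589]] [[313.857772   215.82784392]]
```

View pics/c1.png

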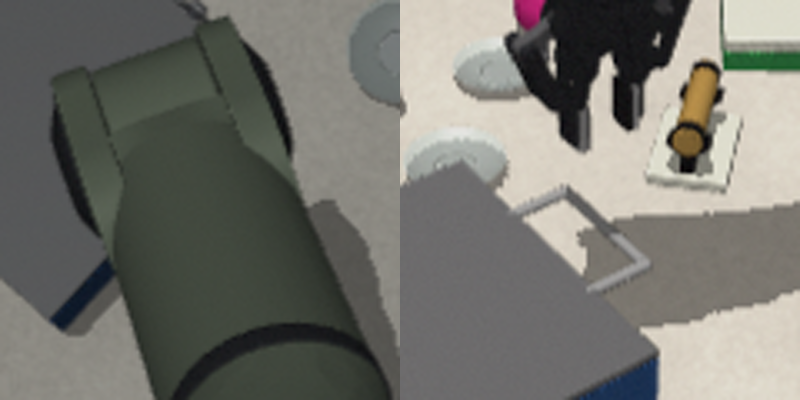

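Side view: handle bar ends at about (303.5,232) and (328.4,253.6), within 2 px of my prediction. The open fingers hang straight above it, so I'll go down and grip.

Call:
play_rows([
  [0,-1,-25,0,0,0,34],
  [0,-1,-25,0,0,0,34],
  [0,0,-25,0,0,0,34],
  [0,0,-25,0,0,0,34],
  [0,0,0,0,0,0,34],
  [0,0,0,0,0,0,0],
  [0,0,0,0,0,0,0],
  [0,0,0,0,0,0,0],
], grip_force=40)

```text
clock: 2.82
position: [0.4593, -0.0604, 0.0824]
tool_rot: [0.916, 1.568, 0.164]
force: [3.5, 3.8, -1.0]
grip_width: 0.0072
```

```bash
python3 - <<'E'
from h import *
s,_=now(); print(s['clock'],s['position'],s['grip_width'],s['force'])
A=np.linspace(0,1.35,22); P=np.array([handle(a) for a in A])*1000
print(np.diff(P,axis=0).round(1).tolist())
E
```

```text
2.825 [ 0.45933665 -0.06037128  0.08240666] 0.007204443019310698 [ 3.48001788  3.79689992 -1.00006663]
[[0.5, 0.6, 15.7], [1.2, 1.3, 15.6], [1.9, 2.1, 15.5], [2.6, 2.8, 15.3], [3.2, 3.5, 15.0], [3.9, 4.2, 14.7], [4.5, 4.9, 14.3], [5.1, 5.5, 13.8], [5.7, 6.2, 13.3], [6.3, 6.8, 12.7], [6.8, 7.4, 12.1], [7.4, 7.9, 11.4], [7.8, 8.5, 10.7], [8.3, 9.0, 10.0], [8.7, 9.4, 9.2], [9.1, 9.8, 8.3], [9.4, 10.2, 7.4], [9.7, 10.5, 6.5], [10.0, 10.8, 5.6], [10.2, 11.0, 4.6], [10.4, 11.2, 3.7]]
```

Call:
play_rows([
  [0,0,0,0,0,0,0],
  [0.5,0.6,15.7,0,0,0,0],
  [1.2,1.3,15.6,0,0,0,0],
  [1.9,2.1,15.5,0,0,0,0],
  [2.6,2.8,15.3,0,0,0,0],
  [3.2,3.5,15,0,0,0,0],
  [0,0,0,0,0,0,0],
], grip_force=60)

```text
clock: 3.7
position: [0.4686, -0.0504, 0.1599]
tool_rot: [0.63, 1.568, -0.122]
force: [5.4, 1.7, -1.2]
grip_width: 0.0068
```

Call:
play_rows([
  [3.9,4.2,14.7,0,0,0,0],
  [4.5,4.9,14.3,0,0,0,0],
  [5.1,5.5,13.8,0,0,0,0],
  [5.7,6.2,13.3,0,0,0,0],
  [6.3,6.8,12.7,0,0,0,0],
  [6.8,7.4,12.1,0,0,0,0],
  [7.4,7.9,11.4,0,0,0,0],
  [0,0,0,0,0,0,0],
])

```text
clock: 4.7
position: [0.5066, -0.0099, 0.2514]
tool_rot: [-1.158, 1.566, -1.912]
force: [-10.7, -14.3, 18.6]
grip_width: 0.0064
```

```bash
python3 - <<'E'
from h import *
b=snap("side","s2"); s,_=now(); print(s['position'],s['force'],s['grip_width'],handle(.771))
cv2.imwrite("pics/c2.png",cv2.resize(b[100:340,150:470],(640,480))[:,:,::-1])
E
```

```text
[ 0.50642392 -0.01009884  0.25115879] [ -9.44003716 -13.79462187  17.3995921 ] 0.007043638415979981 [ 0.50862376 -0.00385077  0.2689276 ]
```

View pics/c2.png

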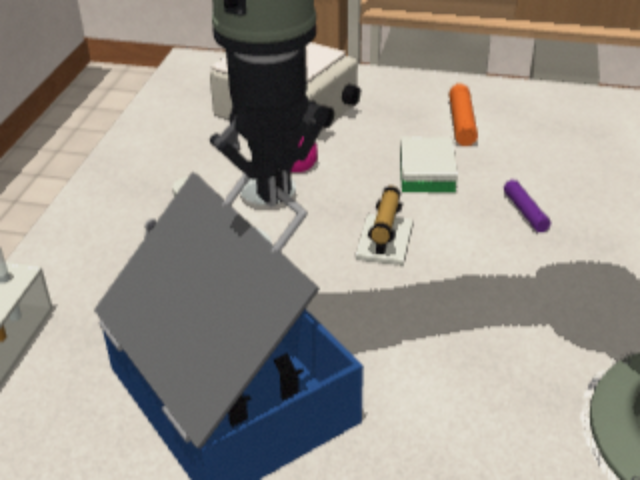

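The lid is half open and the handle is held, and the empty cradles show on the near side. The force is radial, so the true arc lies about 4 mm nearer the robot. I'll correct for that and carry on.

Call:
play_rows([
  [-3,-4.5,1,0,0,0,0],
  [7.8,8.5,10.7,0,0,0,0],
  [8.3,9,10,0,0,0,0],
  [8.7,9.4,9.2,0,0,0,0],
  [0,0,0,0,0,0,0],
])

```text
clock: 5.38
position: [0.5297, 0.0152, 0.2819]
tool_rot: [0.701, 1.57, -0.051]
force: [5.0, -0.2, -2.1]
grip_width: 0.0065
```

Call:
play_rows([
  [9.1,9.8,8.3,0,0,0,0],
  [9.4,10.2,7.4,0,0,0,0],
  [9.7,10.5,6.5,0,0,0,0],
  [10,10.8,5.6,0,0,0,0],
  [0,0,0,0,0,0,0],
])

```text
clock: 6.0
position: [0.5685, 0.0559, 0.3112]
tool_rot: [0.269, 1.568, -0.484]
force: [-0.7, -7.7, 18.8]
grip_width: 0.0064
```

```bash
python3 - <<'E'
from h import *
s,_=now(); p=s['position']+[0,0,.019]; print(s['position'],s['force'],s['moment'])
d=p-H; print("r",np.hypot(d@XC,d[2]),"ang",np.arctan2(d[2],-(d@XC))-.0184, d@YC)
E
```

```text
[0.56853389 0.05586356 0.31117073] [-0.74731082 -7.67160122 18.77648228] [-1.66702771  0.26998241  0.09038731]
r 0.25110791757113615 ang 1.1942052662227252 -0.0034149695974341437
```

Call:
play_rows([
  [-0.5,-1,3,0,0,0,0],
  [8.5,9,4.8,0,0,0,0],
  [8.5,9,3.8,0,0,0,0],
  [0,0,0,0,0,0,0],
])

```text
clock: 6.5
position: [0.5844, 0.073, 0.3196]
tool_rot: [-1.989, 1.57, -2.741]
force: [12.5, -1.2, -21.1]
grip_width: 0.0064
```

```bash
python3 - <<'E'
from h import *
s,_=now(); p=s['position']+[0,0,.017]; print(s['position'],s['force'],s['moment'])
d=p-H+XC*.0035; print("r",np.hypot(d@XC,d[2]),"ang",np.arctan2(d[2],-(d@XC))-.0184, d@YC)
E
```

```text
[0.58442902 0.07295251 0.31958674] [ 12.50024344  -1.24757535 -21.07226966] [-0.20297017 -2.70805771  0.03580391]
r 0.24921676013989524 ang 1.304309544604853 -0.003474913901170312
```

Call:
play_rows([
  [0,0,-1.5,0,0,0,0],
  [5,5.4,1.3,0,0,0,0],
  [4,4.3,0.8,0,0,0,0],
  [0,0,0,0,0,0,0],
])

```text
clock: 7.0
position: [0.5937, 0.0827, 0.3225]
tool_rot: [0.312, 1.569, -0.441]
force: [4.6, -2.9, 5.6]
grip_width: 0.0064
```

```bash
python3 - <<'E'
from h import *
s,_=now(); p=s['position']+[0,0,.017]; print(s['position'],s['force'],s['moment'])
d=p-H+XC*.0035; print("r",np.hypot(d@XC,d[2]),"ang",np.arctan2(d[2],-(d@XC))-.0184, d@YC)
b=snap("side","s3");snap("top","t3")
cv2.imwrite("pics/c3.png",cv2.resize(b[100:340,150:470],(800,600),interpolation=2)[:,:,::-1])
E
```

```text
[0.59365941 0.08265184 0.32245864] [ 4.55323105 -2.94581681  5.55604338] [-0.95770392 -0.88610594  0.01249939]
r 0.24908941262145257 ang 1.3592710370069432 -0.003662067098486758
```

View pics/c3.png

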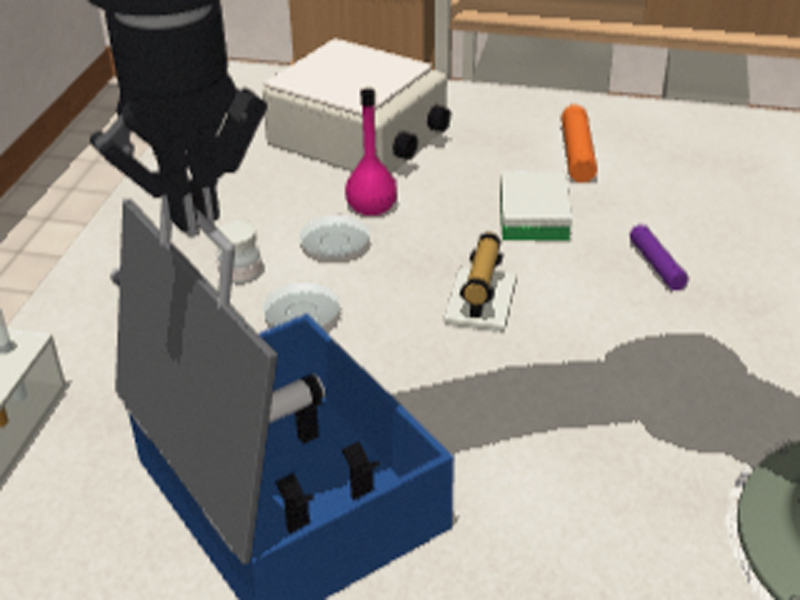

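Call:
play_rows([
  [1.5,1.6,0.2,0,0,0,0],
  [1.5,1.6,0.2,0,0,0,0],
  [0,0,0,0,0,0,0],
  [0,0,0,0,0,0,0],
])

```text
clock: 7.6
position: [0.5963, 0.0853, 0.3231]
tool_rot: [-0.124, 1.569, -0.877]
force: [-0.9, -6.8, 11.3]
grip_width: 0.0066
```

Call:
play_rows([
  [1.5,1.6,0.2,0,0,0,0],
  [0,0,0,0,0,0,0],
  [0,0,0,0,0,0,0],
])

```text
clock: 7.98
position: [0.597, 0.086, 0.3232]
tool_rot: [-1.049, 1.568, -1.803]
force: [-7.2, -11.4, 15.8]
grip_width: 0.0063
```

```bash
python3 - <<'E'
from h import *
s,_=now(); p=s['position']+[0,0,.017]; print(s['position'],s['force'],s['moment'])
d=p-H+XC*.0035; print("r",np.hypot(d@XC,d[2]),"ang",np.arctan2(d[2],-(d@XC))-.0184)
b=snap("top","t4"); hsv=cv2.cvtColor(b,cv2.COLOR_RGB2HSV)
m=cv2.inRange(hsv,(0,150,60),(8,255,255)); m[:140]=0;m[260:]=0;m[:,:220]=0;m[:,350:]=0
print("red",cv2.boundingRect(m), proj("top",[case(.1-.0035-.09,-.142,.149)]))
b=cv2.imread("pics/side0.png")
E
```

```text
[0.59696117 0.08600164 0.32324469] [ -7.18765455 -11.43717562  15.76514417] [-2.75655764  1.9473339   0.01441856]
r 0.2490041558438305 ang 1.3784068897764756
red (288, 152, 12, 12) [[292.50149938 162.31792948]]
```

```bash
python3 - <<'E'
from h import *
for z in(.149,.155):
    p=onz("top",(293.7,157.7),z); d=p-H; print(z,p,d@XC,d@YC)
for n in("t3","t4"):
    b=cv2.imread(f"pics/{n}.png")[130:210,250:350]; cv2.imwrite(f"pics/{n}c.png",b)
    h=cv2.cvtColor(b,cv2.COLOR_BGR2HSV); print(n,cv2.boundingRect(cv2.inRange(h,(0,150,60),(8,255,255))))
o=np.hstack([cv2.resize(cv2.imread(f"pics/{n}c.png"),(400,320),interpolation=2) for n in("t3","t4")]); cv2.imwrite("pics/c4.png",o)
E
```

```text
0.149 [ 0.67850879 -0.04547835  0.149     ] -0.08772188212131793 -0.15296283897325338
0.155 [ 0.6767616  -0.04574062  0.155     ] -0.08910104157673349 -0.15185857979872236
t3 (36, 21, 12, 12)
t4 (38, 22, 12, 12)
```

View pics/c4.png

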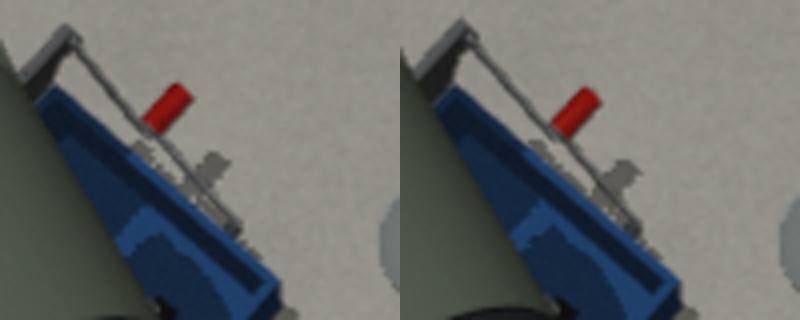

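Call:
play_rows([
  [-2,-2.1,0,0,0,0,0],
  [-2,-2.1,0,0,0,0,0],
  [-2,-2.1,0,0,0,0,0],
  [0,0,0,0,0,0,0],
])

```text
clock: 8.52
position: [0.5936, 0.0828, 0.3227]
tool_rot: [1.263, 1.565, 0.512]
force: [24.0, 8.3, -11.3]
grip_width: 0.0064
```

The lid gave only 4.6 mm against 22 N, so the stay is locked. Now I'll let go and back off upwards.

Call:
play_rows([
  [2.5,2,0,0,0,0,0],
  [0,0,0,0,0,0,40],
  [0,0,0,0,0,0,60],
  [0,0,0,0,0,0,60],
  [0,0,20,0,0,0,60],
  [0,0,40,0,0,0,60],
  [-10,-10,30,0,0,0,60],
  [0,0,0,0,0,0,60],
])

```text
clock: 9.52
position: [0.584, 0.0731, 0.4144]
tool_rot: [0.735, 1.568, -0.018]
force: [-0.7, 0.0, -1.3]
grip_width: 0.0604
```

```bash
python3 - <<'E'
from h import *
s,_=now(); print(s['clock'],s['position'],s['force'],s['qpos'].round(2))
T=onz("top",(390.3,260.3),.05); T[2]=.048
L=np.array([0,np.sin(.4),-np.cos(.4)])
goto(T-L*(-.019),L,np.array([1.,0,0])); print(T+L*.019)
EOF=0
E
```

```text
9.525 [0.58396267 0.07311391 0.41439734] [-0.65965504  0.00518257 -1.31602479] [ 0.24  0.39 -0.68  1.41  0.25  1.43  0.38]
d mm [-160.7 -356.5 -383.9] rot deg [ 21.7   9.5 -46.2]
d mm [-160.7 -356.5 -383.9] rot deg [ 11.3 -26.4 131. ]
[ 0.42329338 -0.28342649  0.03049984]
```

Call:
play_rows([
  [-20,-44.6,-26,2.7,1.2,-5.8,60],
  [-20,-44.6,-26,2.7,1.2,-5.8,60],
  [-20,-44.6,-26,2.7,1.2,-5.8,60],
  [-20,-44.6,-26,2.7,1.2,-5.8,60],
  [-20,-44.6,-26,2.7,1.2,-5.8,60],
  [-20,-44.6,-26,2.7,1.2,-5.8,60],
  [-20,-44.6,-26,2.7,1.2,-5.8,60],
  [-20,-44.6,-26,2.7,1.2,-5.8,60],
])

```text
clock: 10.52
position: [0.4228, -0.2845, 0.2029]
tool_rot: [-3.129, 1.168, 1.578]
force: [1.9, -1.0, -0.2]
grip_width: 0.0599
```

Call:
play_rows([
  [0,0,0,0,0,0,60],
])

```text
clock: 10.65
position: [0.4206, -0.2867, 0.2011]
tool_rot: [-3.119, 1.167, 1.582]
force: [0.4, 0.1, -0.1]
grip_width: 0.0598
```

```bash
python3 - <<'E'
from h import *
s,_=now(); print(s['clock'],s['position'],s['qpos'].round(2))
T=np.array([.4233,-.2908,.048]); L=np.array([0,np.sin(.4),-np.cos(.4)])
goto(T+L*.019,L,np.array([1.,0,0]))
b=snap("side","s5"); hsv=cv2.cvtColor(b,cv2.COLOR_RGB2HSV)
m=cv2.inRange(hsv,(12,110,40),(30,255,255)); m[:185]=0;m[235:]=0;m[:,:325]=0;m[:,365:]=0
print(cv2.minAreaRect(cv2.findNonZero(m)),proj("side",[T+[0,-.033,0],T,T+[0,.033,0]]))
cv2.imwrite("pics/c5.png",cv2.resize(b[90:270,240:440],(800,720)[:1]+(720,) if 0 else (660,594),interpolation=2)[:,:,::-1])
E
```

```text
10.65 [ 0.42061352 -0.28672996  0.20107209] [ 0.98  0.56 -0.44  1.73 -0.11  1.13  0.63]
d mm [   2.7    3.3 -170.6] rot deg [-0.2 -0.5  0.6]
d mm [   2.7    3.3 -170.6] rot deg [  -0.4   70.1 -165. ]
((342.0975646972656, 208.2593536376953), (9.211440086364746, 27.634319305419922), 14.931416511535645) [[344.61837791 199.44525974]
 [342.90445898 205.89570104]
 [341.120865   212.60836874]]
```

View pics/c5.png

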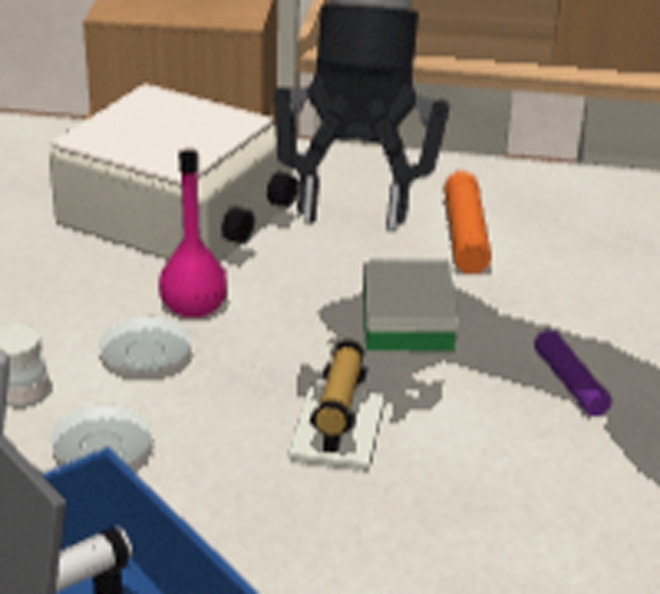

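Fingers are above the tube, clear of everything around it. Going down and gripping.

Call:
play_rows([
  [2.5,3,-35,0,0,0.5,60],
  [0,0,-35,0,0,0,60],
  [0,0,-35,0,0,0,60],
  [0,0,-35,0,0,0,60],
  [0,0,-28,0,0,0,60],
  [0,0,0,0,0,0,10],
  [0,0,0,0,0,0,10],
  [0,0,0,0,0,0,10],
], grip_force=50)

```text
clock: 11.7
position: [0.4237, -0.2798, 0.0373]
tool_rot: [-3.12, 1.168, 1.6]
force: [-19.2, 1.6, 5.3]
grip_width: 0.0247
```

```bash
python3 - <<'E'
from h import *
s,_=now(); print(s['clock'],s['position'],s['force'],s['grip_width'])
goto(s['position'],np.array([0,np.sin(.4),-np.cos(.4)]),np.array([1.,0,0]))
E
```

```text
11.7 [ 0.4236555  -0.27984069  0.03734392] [-19.20392505   1.63725542   5.32526586] 0.02466716227125404
d mm [0. 0. 0.] rot deg [-0.1 -0.5 -0.5]
d mm [0. 0. 0.] rot deg [  1.  -70.2 165.5]
```

Gripped, but near the fingertips and about 3 mm to one side. I'll regrip a little deeper and centred.

Call:
play_rows([
  [-3,0,0,0,0,0,45],
  [0,0,0,0,0,0,45],
  [0,-2,-3.5,0,0,0,45],
  [0,-2,-3.5,0,0,0,45],
  [0,0,0,0,0,0,10],
  [0,0,0,0,0,0,10],
  [0,0,0,0,0,0,10],
  [0,0,0,0,0,0,10],
], grip_force=50)

```text
clock: 12.7
position: [0.4233, -0.2843, 0.0292]
tool_rot: [-3.132, 1.17, 1.587]
force: [0.6, 0.5, -0.5]
grip_width: 0.0247
```

Call:
play_rows([
  [0,0,15,0,0,0,10],
  [0,0,35,0,0,0,10],
  [0,0,45,0,0,0,10],
  [0,0,45,0,0,0,10],
  [0,0,0,0,0,0,10],
])

```text
clock: 13.32
position: [0.4245, -0.2852, 0.1728]
tool_rot: [3.141, 1.174, 1.578]
force: [0.4, -0.3, -0.9]
grip_width: 0.0246
```

```bash
python3 - <<'E'
from h import *
s,_=now(); print(s['clock'],s['position'],s['grip_width'],s['force'])
CR=case(-.015,.05,.068); L=XC*np.sin(.4)-Z*np.cos(.4); print(CR, CR+L*.0204)
goto(CR+L*.0204+Z*.1,L,YC)
b=snap("side","s6"); cv2.imwrite("pics/c6.png",cv2.resize(b[90:340,170:440],(648,600),interpolation=2)[:,:,::-1])
cv2.imwrite("pics/c6t.png",cv2.resize(snap("top","t6")[140:300,190:430],(780,520),interpolation=2)[:,:,::-1])
print("cradle px",proj("top",[CR-XC*.035-Z*.01,CR+XC*.035-Z*.01]),proj("side",[CR-XC*.035-Z*.01,CR+XC*.035-Z*.01]))
E
```

```text
13.325 [ 0.42448084 -0.28521783  0.17281673] 0.024601294429846425 [ 0.40720669 -0.33018548 -0.85665303]
[0.51101387 0.07234975 0.068     ] [0.51640941 0.07818048 0.04921036]
d mm [ 91.9 363.4 -23.6] rot deg [-20.9 -54.  127.8]
d mm [ 91.9 363.4 -23.6] rot deg [  0.2  -0.1 -43.2]
cradle px [[261.48704934 238.49634239]
 [242.02279674 221.17056444]] [[293.17600556 283.43913886]
 [266.90428994 296.81976573]]
```

View pics/c6t.png

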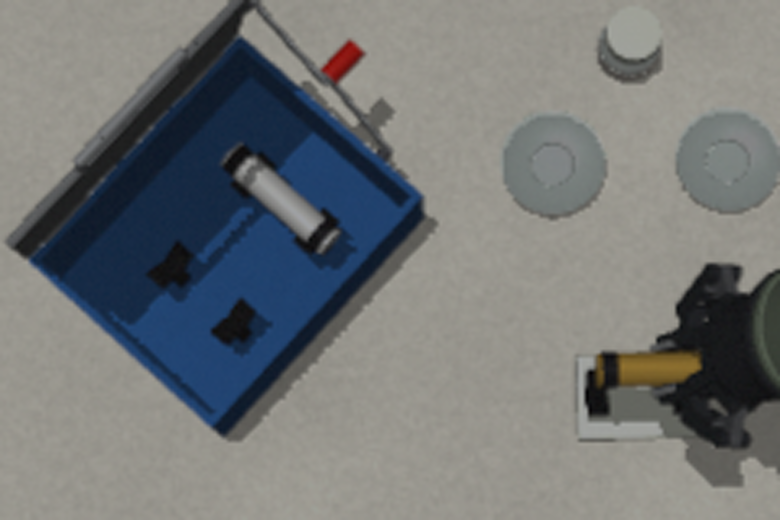

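The top view shows the brass tube level in the gripper and the empty cradles at (242.6,222.2) and (262.3,239.7) px, within 1 px of the prediction. Now moving above them.

Call:
play_rows([
  [11.2,45.2,0,0,0,-5.4,10],
  [11.2,45.2,0,0,0,-5.4,10],
  [11.2,45.2,0,0,0,-5.4,10],
  [11.2,45.2,0,0,0,-5.4,10],
  [11.2,45.2,0,0,0,-5.4,10],
  [11.2,45.2,0,0,0,-5.4,10],
  [11.2,45.2,0,0,0,-5.4,10],
  [11.2,45.2,0,0,0,-5.4,10],
])

```text
clock: 14.42
position: [0.5116, 0.0748, 0.1682]
tool_rot: [-3.127, 1.171, 0.842]
force: [2.4, -0.6, -1.4]
grip_width: 0.0244
```

Call:
play_rows([
  [0,0,0,0,0,0,10],
  [0,0,0,0,0,0,10],
])

```text
clock: 14.68
position: [0.5115, 0.0733, 0.1683]
tool_rot: [-3.129, 1.172, 0.844]
force: [-0.8, -0.6, -1.4]
grip_width: 0.0243
```

```bash
python3 - <<'E'
from h import *
s,_=now(); print(s['clock'],s['position'],s['grip_width'],s['force'],s['qpos'].round(2))
CR=case(-.015,.05,.068)+[-.0022,-.002,0]; L=XC*np.sin(.4)-Z*np.cos(.4)
goto(CR+L*.0204,L,-YC)
b=snap("side","s7"); cv2.imwrite("pics/c7.png",cv2.resize(b[120:340,170:400],(627,600),interpolation=2)[:,:,::-1])
E
```

```text
14.675 [0.51152522 0.07328127 0.16832994] 0.02434756453920178 [-0.80111297 -0.56471875 -1.4089166 ] [ 0.22  0.37 -0.37  2.17 -0.39  0.35 -0.5 ]
d mm [   2.7    2.9 -119.1] rot deg [-0.2 -0.2 -0.5]
d mm [   2.7    2.9 -119.1] rot deg [-47.  -51.8 165.5]
```

View pics/c7.png

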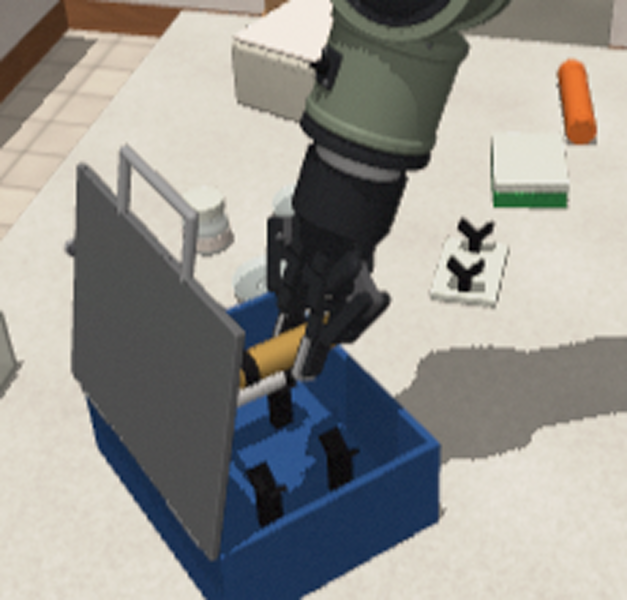

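Call:
play_rows([
  [2.5,3,-25,0,0,-0.5,10],
  [0,0,-30,0,0,0,10],
  [0,0,-30,0,0,0,10],
  [0,0,-20,0,0,0,10],
  [0,0,0,0,0,0,10],
])

```text
clock: 15.35
position: [0.5133, 0.0782, 0.0822]
tool_rot: [-3.104, 1.167, 0.858]
force: [1.5, -0.6, -0.8]
grip_width: 0.0247
```

```bash
python3 - <<'E'
from h import *
s,_=now(); print(s['clock'],s['position'],s['grip_width'],s['force'],s['qpos'].round(2))
CR=case(-.015,.05,.068)+[-.0022,-.002,0]; L=XC*np.sin(.4)-Z*np.cos(.4)
goto(CR+L*.0204,L,-YC)
E
```

```text
15.35 [0.51328695 0.0781626  0.082189  ] 0.02468755917109226 [ 1.53659528 -0.60246149 -0.79986327] [ 0.13  0.55 -0.28  2.22 -0.92  0.17  0.06]
d mm [  0.9  -2.  -33. ] rot deg [-0.7 -0.5  0. ]
d mm [  0.9  -2.  -33. ] rot deg [  46.9   52.4 -165.3]
```

Call:
play_rows([
  [0,0,0,0,0,0,10],
  [0,0,0,0,0,0,10],
  [0,0,0,0,0,0,10],
])

```text
clock: 15.72
position: [0.5141, 0.0793, 0.0837]
tool_rot: [-3.11, 1.165, 0.855]
force: [-0.4, -0.1, -1.2]
grip_width: 0.0248
```

```bash
python3 - <<'E'
from h import *
s,_=now(); print(s['clock'],s['position'],s['grip_width'],s['force'],s['qpos'].round(3))
CR=case(-.015,.05,.068)+[-.0022,-.002,0]; L=XC*np.sin(.4)-Z*np.cos(.4)
goto(CR+L*.0204,L,-YC)
E
```

```text
15.725 [0.51405453 0.07933959 0.08374597] 0.024776903709068182 [-0.35022919 -0.06043735 -1.20025041] [ 0.126  0.543 -0.281  2.217 -0.923  0.166  0.054]
d mm [  0.2  -3.2 -34.5] rot deg [-0.7 -0.3 -0.1]
d mm [  0.2  -3.2 -34.5] rot deg [  47.1   52.5 -165.4]
```

Joint 6 is at its limit with the 0.4 rad lean. I'll cut the lean to about 0.25, which still clears the lid, and check.

Call:
play_rows([
  [0,0,10,-2.1,2,0,10],
  [0,0,0,-2.1,1.9,0,10],
  [0,0,0,-2.1,1.9,0,10],
  [0,0,0,0,0,0,10],
])

```text
clock: 16.23
position: [0.5141, 0.0808, 0.0922]
tool_rot: [-3.095, 1.31, 0.872]
force: [-0.8, 0.6, -1.1]
grip_width: 0.0249
```

```bash
python3 - <<'E'
from h import *
s,R=now(); print(s['clock'],s['position'],s['grip_width'],s['force'],s['qpos'].round(3))
CR=case(-.015,.05,.068)+[-.0022,-.002,0]; L=XC*np.sin(.25)-Z*np.cos(.25)
goto(CR+L*.0204,L,-YC)
E
```

```text
16.225 [0.51407932 0.08079131 0.09222179] 0.02487214761049144 [-0.8228772   0.56797317 -1.12398779] [-0.271  0.521  0.139  2.149 -0.733  0.362 -0.227]
d mm [ -1.8  -6.7 -44. ] rot deg [-0.9 -0.1 -0.2]
d mm [ -1.8  -6.7 -44. ] rot deg [  30.1   34.1 -174.1]
```

Call:
play_rows([
  [-1,-3.5,-10,0,0,0,10],
  [-1,-3,-10,0,0,0,10],
  [0,0,-10,0,0,0,10],
  [0,0,0,0,0,0,10],
])

```text
clock: 16.73
position: [0.5113, 0.0725, 0.0609]
tool_rot: [-3.085, 1.311, 0.878]
force: [-0.2, -0.5, -1.6]
grip_width: 0.0246
```

```bash
python3 - <<'E'
from h import *
s,R=now(); print(s['clock'],s['position'],s['grip_width'],s['force'],s['qpos'].round(3))
CR=case(-.015,.05,.068)+[-.0022,-.002,0]; L=XC*np.sin(.25)-Z*np.cos(.25)
goto(CR+L*.0204,L,-YC)
E
```

```text
16.725 [0.51125229 0.07248907 0.06092011] 0.02464376831040806 [-0.23485106 -0.45480768 -1.62534053] [-0.185  0.578  0.051  2.164 -0.786  0.286 -0.149]
d mm [  1.    1.6 -12.7] rot deg [-1.  -0.2  0.1]
d mm [  1.    1.6 -12.7] rot deg [  29.9   34.1 -173.9]
```

Call:
play_rows([
  [1,1.6,-3,2,-1.7,0,10],
  [0,0,-3,0,0,0,10],
  [0,0,-2,0,0,0,10],
  [0,0,0,0,0,0,10],
], grip_force=25)

```text
clock: 17.23
position: [0.5129, 0.0749, 0.0539]
tool_rot: [-3.092, 1.264, 0.873]
force: [-0.9, -0.8, -1.7]
grip_width: 0.0246
```

```bash
python3 - <<'E'
from h import *
s,R=now(); print(s['clock'],s['position'],s['grip_width'],s['force'],s['qpos'].round(3))
CR=case(-.015,.05,.068)+[-.0022,-.002,0]; L=XC*np.sin(.3)-Z*np.cos(.3)
goto(CR+L*.0204,L,-YC)
b=snap("side","s8"); cv2.imwrite("pics/c8.png",cv2.resize(b[120:340,170:400],(627,600),interpolation=2)[:,:,::-1])
E
```

```text
17.225 [0.51286722 0.0749426  0.05391649] 0.024612145967768822 [-0.91505946 -0.79932793 -1.68714284] [-0.07   0.591 -0.078  2.182 -0.858  0.215 -0.049]
d mm [ 0.  -0.2 -5.4] rot deg [-0.8 -0.4 -0.1]
d mm [ 0.  -0.2 -5.4] rot deg [  35.5   40.3 -171.6]
```

View pics/c8.png

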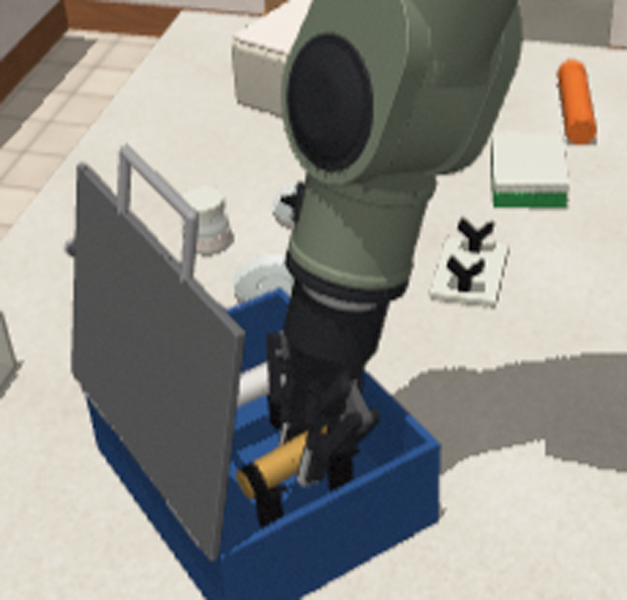

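The tube sits right above the cradles and in line with them. I'll ease down 4 mm and open the fingers.

Call:
play_rows([
  [0,0,-2,0,0,0,10],
  [0,0,-2,0,0,0,10],
  [0,0,0,0,0,0,10],
  [0,0,0,0,0,0,30],
  [0,0,0,0,0,0,40],
  [0,0,0,0,0,0,45],
  [0,0,0,0,0,0,45],
])

```text
clock: 18.15
position: [0.5128, 0.0747, 0.0499]
tool_rot: [-3.092, 1.264, 0.872]
force: [0.2, 0.7, -0.3]
grip_width: 0.0452
```

Retreating along the finger axis, which means up and towards the handle side.

Call:
play_rows([
  [-4,-4.5,20,0,0,0,45],
  [-6,-6.5,30,0,0,0,45],
  [-8,-9,40,0,0,0,45],
  [-10,-15,40,0,0,0,45],
  [0,-30,40,0,0,0,20],
  [0,-40,0,0,0,0,0],
  [0,0,0,0,0,0,0],
])

```text
clock: 19.02
position: [0.4849, -0.0327, 0.2205]
tool_rot: [-3.097, 1.264, 0.864]
force: [0.6, 0.6, -0.4]
grip_width: 0.0001
```

```bash
python3 - <<'E'
from h import *
s,R=now(); print(s['clock'],s['position'],s['grip_width'],s['force'],s['qpos'].round(3))
CR=case(-.015,.05,.068)+[-.0022,-.002,0]
b=snap("top","t9"); hsv=cv2.cvtColor(b,cv2.COLOR_RGB2HSV)
m=cv2.inRange(hsv,(12,110,40),(30,255,255)); m[:200]=0;m[260:]=0;m[:,:225]=0;m[:,285:]=0
r=cv2.minAreaRect(cv2.findNonZero(m)); print("brass",r,"pred",proj("top",[CR]), (onz("top",r[0],.075)-CR)@np.c_[XC,YC])
cv2.imwrite("pics/c9.png",cv2.resize(b[140:300,190:430],(780,520),interpolation=2)[:,:,::-1])
# red knee
m=cv2.inRange(hsv,(0,150,60),(8,255,255)); m[:140]=0;m[200:]=0;m[:,:270]=0;m[:,320:]=0
u=cv2.minAreaRect(cv2.findNonZero(m)); print("red",u); k=onz("top",u[0],.155);print(k,(k-H)@np.c_[XC,YC])
K=H-XC*.092+Z*.054-YC*.152; D=(XC-Z)/2**.5
print("K",K); goto(K-D*.05,D,YC)
E
```

```text
19.025 [ 0.48491863 -0.03272545  0.22049102] 7.198364517122946e-05 [ 0.56834774  0.62652783 -0.42226393] [-0.15   0.267  0.319  2.118 -0.563  0.682 -0.173]
brass ((250.97694396972656, 229.08465576171875), (41.262840270996094, 10.198040008544922), 41.82017135620117) pred [[252.04620315 230.00722759]] [0.00236437 0.00035456]
red ((295.0000305175781, 158.50001525878906), (4.949747085571289, 12.020814895629883), 45.0)
[ 0.67460162 -0.04898818  0.155     ] [-0.09295167 -0.15247893]
K [ 0.67489646 -0.04796441  0.149     ]
d mm [166.1 -42.7 -35.7] rot deg [  62.5   69.2 -153.4]
d mm [166.1 -42.7 -35.7] rot deg [ 19.6 -19.3  -0.1]
```

View pics/c9.png

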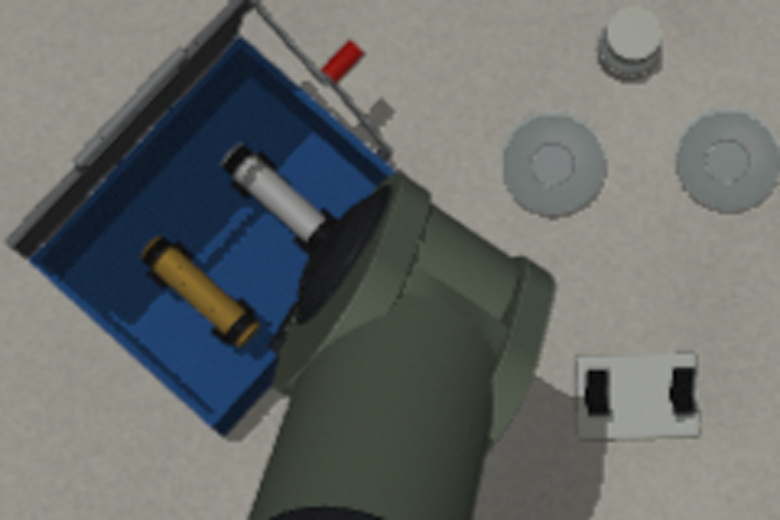

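The brass tube lies in the formerly empty cradles; its centre at (251,229) px is 2.4 mm and 0.4 mm off target. The red knee is at (295,158.5). Now I'll line up to push it.

Call:
play_rows([
  [27.7,-7.1,0,3.3,-3.2,0,0],
  [27.7,-7.1,0,3.3,-3.2,0,0],
  [27.7,-7.1,0,3.3,-3.2,0,0],
  [27.7,-7.1,-6,3.3,-3.2,0,0],
  [27.7,-7.1,-12,3.3,-3.2,0,0],
  [27.7,-7.1,-12,3.3,-3.2,0,0],
  [0,0,0,0,0,0,0],
])

```text
clock: 19.95
position: [0.6509, -0.0731, 0.1875]
tool_rot: [-3.133, 0.783, 0.834]
force: [-0.1, -0.1, 0.7]
grip_width: -0.0002
```

```bash
python3 - <<'E'
from h import *
s,R=now(); print(s['clock'],s['position'],s['force'],s['qpos'].round(3))
K=H-XC*.092+Z*.054-YC*.1525; D=(XC-Z)/2**.5
goto(K-D*.009,D,-YC); print(D*1000)
snap("side","s10");b=snap("top","t10"); cv2.imwrite("pics/c10.png",cv2.resize(b[120:260,230:400],(680,560),interpolation=2)[:,:,::-1])
E
```

```text
19.95 [ 0.65087483 -0.0731475   0.18754193] [-0.07626698 -0.06383743  0.66655063] [ 0.371  0.6   -0.025  1.904 -1.255  0.748  0.627]
d mm [ 20.1  20.2 -32.2] rot deg [-0.3 -0.2 -0.2]
d mm [ 20.1  20.2 -32.2] rot deg [  86.    93.9 -127.1]
[ 480.25642018  518.99303548 -707.10678119]
```

Call:
play_rows([
  [5,5,-8,0,0,0,0],
  [5,5,-8,0,0,0,0],
  [5,5,-8,0,0,0,0],
  [0,0,0,0,0,0,0],
])

```text
clock: 20.55
position: [0.6659, -0.0568, 0.166]
tool_rot: [-3.138, 0.783, 0.833]
force: [-0.0, -1.3, -0.2]
grip_width: -0.0001
```

```bash
python3 - <<'E'
from h import *
s,R=now(); print(s['clock'],s['position'],s['force'],s['qpos'].round(3))
K=H-XC*.092+Z*.054-YC*.1525; D=(XC-Z)/2**.5
goto(K-D*.009,D,-YC)
E
```

```text
20.55 [ 0.66586177 -0.05679381  0.16595931] [-0.01292817 -1.3085549  -0.15504722] [ 0.417  0.644 -0.14   1.891 -1.254  0.659  0.634]
d mm [  5.1   3.8 -10.6] rot deg [-0.2 -0.  -0.4]
d mm [  5.1   3.8 -10.6] rot deg [-86.  -93.8 127. ]
```

Call:
play_rows([
  [2.5,2,-5,0,0,0,0],
  [2.5,2,-5,0,0,0,0],
  [0,0,0,0,0,0,0],
])

```text
clock: 20.92
position: [0.671, -0.0539, 0.1556]
tool_rot: [-3.138, 0.783, 0.831]
force: [-0.3, 0.1, 1.1]
grip_width: 0.0
```

Call:
play_rows([
  [2.4,2.6,-3.5,0,0,0,0],
  [2.4,2.6,-3.5,0,0,0,0],
  [0,0,0,0,0,0,0],
])

```text
clock: 21.3
position: [0.6758, -0.0485, 0.1486]
tool_rot: [-3.138, 0.783, 0.832]
force: [-1.0, 0.2, 0.7]
grip_width: 0.0
```

```bash
python3 - <<'E'
from h import *
def red(b):
    h=cv2.cvtColor(b,cv2.COLOR_RGB2HSV); m=cv2.inRange(h,(0,140,40),(8,255,255)); m[:130]=0;m[220:]=0;m[:,:260]=0;m[:,330:]=0
    return cv2.boundingRect(m),int((m>0).sum()),(cv2.minAreaRect(cv2.findNonZero(m)) if m.any() else 0)
for n in("t9","t10"): print(n,red(cv2.imread(f"pics/{n}.png")[:,:,::-1]))
b=snap("top","t11"); print("now",red(b))
h=cv2.cvtColor(snap("side","s11"),cv2.COLOR_RGB2HSV); m=cv2.inRange(h,(0,140,40),(8,255,255));m[:120]=0;m[330:]=0;m[:,:180]=0;m[:,:180]=0;m[:,340:]=0
print("side red",cv2.boundingRect(m),(m>0).sum())
s,_=now(); print(proj("top",[s['position']]),s['force'])
E
```

```text
t9 ((289, 153, 12, 12), 71, ((295.0000305175781, 158.50001525878906), (4.949747085571289, 12.020814895629883), 45.0))
t10 ((289, 153, 13, 12), 72, ((295.0000305175781, 158.50001525878906), (4.949747085571289, 12.020814895629883), 45.0))
now ((287, 152, 11, 12), 42, ((292.5600280761719, 156.92001342773438), (5.200000286102295, 12.0), 36.869895935058594))
side red (0, 0, 0, 0) 0
[[294.9905612  158.75992802]] [-0.88998678  0.61069884  0.19152112]
```

The pad has started to move with the tip, about 2 px towards the hinge. Pushing on.

Call:
play_rows([
  [2.4,2.6,-3.5,0,0,0,0],
  [2.4,2.6,-3.5,0,0,0,0],
  [2.4,2.6,-3.5,0,0,0,0],
  [0,0,0,0,0,0,0],
])

```text
clock: 21.9
position: [0.683, -0.0407, 0.1381]
tool_rot: [-3.138, 0.783, 0.832]
force: [0.5, -0.2, 0.8]
grip_width: -0.0003
```

Call:
play_rows([
  [2.4,2.6,-3.5,0,0,0,0],
  [2.4,2.6,-3.5,0,0,0,0],
  [0,0,0,0,0,0,0],
])

```text
clock: 22.28
position: [0.6877, -0.0357, 0.1309]
tool_rot: [-3.138, 0.783, 0.832]
force: [0.7, 0.5, 0.3]
grip_width: 0.0
```

```bash
cat >> h.py <<'E'
def red(b):
    h=cv2.cvtColor(b,cv2.COLOR_RGB2HSV); m=cv2.inRange(h,(0,140,40),(8,255,255)); m[:130]=0;m[220:]=0;m[:,:260]=0;m[:,330:]=0
    return cv2.boundingRect(m),int((m>0).sum()),(cv2.minAreaRect(cv2.findNonZero(m)) if m.any() else 0)
E
python3 - <<'E'
from h import *
print(red(snap("top","t12"))); s,_=now(); print(s['clock'],s['position'],s['force'],s['qpos'].round(3),proj("top",[s['position']]))
E
```

```text
((283, 150, 11, 12), 27, ((289.0, 155.50001525878906), (4.949747085571289, 12.020814895629883), 45.0))
22.325 [ 0.68774255 -0.03550024  0.13123833] [ 0.27569256 -0.18322485 -0.19892935] [ 0.464  0.724 -0.277  1.865 -1.255  0.541  0.65 ] [[290.08994933 156.24953846]]
```

Call:
play_rows([
  [2.4,2.6,-3.5,0,0,0,0],
  [2.4,2.6,-3.5,0,0,0,0],
  [0,0,0,0,0,0,0],
])

```text
clock: 22.7
position: [0.6925, -0.0308, 0.124]
tool_rot: [-3.139, 0.784, 0.831]
force: [-1.0, -1.2, -0.0]
grip_width: 0.0
```

```bash
python3 - <<'E'
from h import *
b=snap("top","t13");print(red(b)); s,_=now(); print(s['clock'],s['position'],s['force'])
# lid top edge/handle: compare with t9, diff in lid area
a=cv2.imread("pics/t9.png")[:,:,::-1].astype(int); d=(np.abs(a-b).max(2)>30).astype(np.uint8); d[:, 285:]=0; d[245:]=0; print("diff box",cv2.boundingRect(d),d.sum())
c=vision.grab_frame("side"); a=cv2.imread("pics/s6.png")[:,:,::-1].astype(int)
# grey lid mask in side
for n,i in(("locked",a),("now",c.astype(int))):
    m=((np.ptp(i,axis=2)<12)&(i.mean(2)>60)&(i.mean(2)<95)).astype(np.uint8); m[:120]=0;m[350:]=0;m[:,:180]=0;m[:,280:]=0
    m=cv2.morphologyEx(m,cv2.MORPH_OPEN,np.ones((5,5))); k=max(cv2.findContours(m,0,1)[0],key=cv2.contourArea); print(n,cv2.boundingRect(k),cv2.contourArea(k))
cv2.imwrite("pics/s13.png",c[:,:,::-1])
E
```

```text
((283, 150, 8, 12), 19, ((287.7500305175781, 155.75001525878906), (4.949747085571289, 11.31370735168457), 45.0))
22.75 [ 0.69261491 -0.0304534   0.12432336] [-3.34318881e-01  6.08249506e-04  5.54508912e-05]
diff box (192, 135, 93, 110) 3342
locked (197, 186, 62, 137) 4722.0
now (198, 184, 80, 138) 6073.0
```

```bash
python3 - <<'E'
from h import *
H2=H-XC*.003
def E(a,r,y): return H2-XC*r*np.cos(a)+Z*(r*np.sin(a)+.004)+YC*y
for n in("s6","s13"):
    i=cv2.imread(f"pics/{n}.png").astype(int)
    m=((np.ptp(i,axis=2)<12)&(i.mean(2)>60)&(i.mean(2)<95)).astype(np.uint8); m[:120]=0;m[350:]=0;m[:,:180]=0;m[:,300:]=0
    m=cv2.morphologyEx(m,cv2.MORPH_OPEN,np.ones((5,5))); k=max(cv2.findContours(m,0,1)[0],key=cv2.contourArea)
    print(n,cv2.approxPolyDP(k,5,True).reshape(-1,2).tolist())
for a in(1.36,1.3,1.25,1.2,1.15,1.1,1.0): print(a,proj("side",[E(a,.2,-.125),E(a,.2,.125),E(a,.245,0)]).round().tolist())
E
```

```text
s6 [[198, 186], [197, 257], [249, 322], [258, 243]]
s13 [[217, 184], [198, 257], [250, 321], [277, 240]]
1.36 [[201.0, 177.0], [261.0, 239.0], [230.0, 184.0]]
1.3 [[207.0, 177.0], [267.0, 238.0], [237.0, 183.0]]
1.25 [[211.0, 176.0], [272.0, 237.0], [243.0, 183.0]]
1.2 [[215.0, 176.0], [277.0, 236.0], [248.0, 183.0]]
1.15 [[219.0, 176.0], [281.0, 236.0], [254.0, 183.0]]
1.1 [[223.0, 177.0], [285.0, 236.0], [259.0, 184.0]]
1.0 [[231.0, 178.0], [294.0, 237.0], [269.0, 185.0]]
```

The lid has come down to about 1.16 rad, so the stay is broken. I'll back off and take hold of the handle again.

Call:
play_rows([
  [-10,-11,15,0,0,0,0],
  [-19,-20,28,0,0,0,0],
  [-20,-20,50,-4,4,0,0],
  [-10,-10,60,-6,6,0,0],
  [0,0,60,-6,6,0,20],
  [0,0,45,-6,6,0,40],
  [0,0,0,0,0,0,40],
])

```text
clock: 23.68
position: [0.638, -0.0855, 0.3705]
tool_rot: [-3.063, 1.278, 0.909]
force: [-0.7, -0.5, -0.6]
grip_width: 0.0401
```

```bash
python3 - <<'E'
from h import *
s,_=now(); print(s['clock'],s['position'],s['force'],s['qpos'].round(3))
h=handle(1.16)-XC*.003; print(h)
goto(h+Z*.06,-Z,XC)
i=snap("side","s14").astype(int)
m=((np.ptp(i,axis=2)<12)&(i.mean(2)>60)&(i.mean(2)<95)).astype(np.uint8); m[:120]=0;m[350:]=0;m[:,:180]=0;m[:,300:]=0
m=cv2.morphologyEx(m,cv2.MORPH_OPEN,np.ones((5,5))); k=max(cv2.findContours(m,0,1)[0],key=cv2.contourArea)
print(cv2.approxPolyDP(k,5,True).reshape(-1,2).tolist(), red(snap("top","t14")))
E
```

```text
23.675 [ 0.63798374 -0.08553195  0.37053542] [-0.71882334 -0.4981308  -0.60767492] [ 0.04   0.387  0.188  1.503 -0.366  1.152 -0.398]
[0.56014398 0.05182498 0.3213759 ]
d mm [-77.8 137.4  10.8] rot deg [-18.5  -2.2  88.9]
d mm [-77.8 137.4  10.8] rot deg [ -2.2  18.5 -89.6]
[[217, 184], [198, 257], [250, 321], [277, 240]] ((283, 150, 11, 12), 68, ((288.0000305175781, 155.50001525878906), (4.949747085571289, 12.020814895629883), 45.0))
```

Call:
play_rows([
  [-8.6,15.3,20,-2,-0.2,9.9,55],
  [-8.6,15.3,20,-2,-0.2,9.9,55],
  [-8.6,15.3,0,-2,-0.2,9.9,55],
  [-8.6,15.3,0,-2,-0.2,9.9,55],
  [-8.6,15.3,0,-2,-0.2,9.9,55],
  [-8.6,15.3,0,-2,-0.2,9.9,55],
  [-8.6,15.3,0,-2,-0.2,9.9,55],
  [-8.6,15.3,0,-2,-0.2,9.9,55],
])

```text
clock: 24.78
position: [0.5667, 0.0341, 0.404]
tool_rot: [2.966, 1.535, 2.047]
force: [0.2, -0.6, 0.9]
grip_width: 0.0551
```

Call:
play_rows([
  [-8.6,15.3,0,-2,-0.2,9.9,55],
  [0,0,0,0,0,0,55],
])

```text
clock: 25.02
position: [0.5581, 0.0508, 0.4043]
tool_rot: [-2.144, 1.555, -2.891]
force: [-0.1, -0.4, -1.0]
grip_width: 0.0551
```

```bash
python3 - <<'E'
from h import *
s,_=now(); print(s['clock'],s['position'],s['force'],s['qpos'].round(3))
h=handle(1.16)-XC*.003
goto(h-Z*.016,-Z,XC)
# bar position in side view: light-grey pixels near prediction
print(proj("side",[h+YC*.04,h,h-YC*.04]).round(1).tolist())
i=cv2.imread("pics/s14.png").astype(int)
for u in (235,240,245,250,255,260,265): print(u,[int(v) for v in i[160:200,u].mean(1)])
E
```

```text
25.025 [0.55808361 0.05083309 0.40429151] [-0.06394929 -0.3627214  -1.04221641] [-0.115  0.295 -0.109  1.503  0.033  1.361  0.596]
d mm [  2.1   1.  -98.9] rot deg [ 0.2 -0.9  0. ]
d mm [  2.1   1.  -98.9] rot deg [  -1.4   -0.3 -180. ]
[[261.3, 194.1], [250.8, 184.7], [241.0, 175.8]]
235 [207, 206, 208, 209, 210, 209, 205, 205, 205, 205, 207, 205, 206, 207, 209, 206, 206, 207, 206, 207, 205, 204, 205, 187, 178, 161, 138, 134, 134, 135, 132, 131, 126, 121, 115, 104, 105, 96, 88, 88]
240 [207, 210, 210, 209, 210, 208, 205, 206, 206, 206, 205, 207, 180, 160, 152, 131, 108, 98, 102, 103, 98, 93, 108, 112, 152, 196, 208, 205, 206, 211, 215, 215, 217, 216, 216, 216, 196, 158, 125, 101]
245 [208, 208, 207, 207, 206, 207, 207, 206, 205, 204, 207, 206, 204, 204, 205, 177, 154, 156, 157, 146, 121, 120, 180, 205, 207, 207, 209, 207, 217, 216, 216, 215, 215, 215, 216, 216, 211, 163, 138, 139]
250 [207, 207, 209, 208, 205, 206, 206, 207, 204, 202, 204, 202, 204, 207, 204, 203, 206, 204, 206, 169, 145, 152, 157, 154, 140, 122, 177, 207, 209, 207, 212, 214, 215, 215, 189, 135, 111, 107, 114, 124]
255 [208, 205, 205, 206, 207, 205, 207, 208, 208, 207, 206, 207, 204, 204, 202, 205, 207, 207, 207, 208, 206, 205, 207, 208, 177, 153, 158, 158, 147, 126, 130, 182, 208, 209, 209, 209, 209, 209, 210, 212]
260 [205, 208, 206, 206, 206, 205, 204, 203, 203, 206, 207, 207, 208, 208, 207, 206, 208, 207, 206, 208, 210, 209, 209, 206, 208, 208, 209, 211, 194, 160, 152, 159, 154, 140, 112, 148, 196, 210, 213, 212]
265 [111, 175, 204, 205, 204, 204, 206, 205, 205, 206, 210, 208, 207, 207, 205, 204, 206, 206, 206, 208, 206, 206, 206, 209, 210, 208, 207, 209, 211, 209, 210, 209, 208, 184, 156, 156, 163, 148, 132, 123]
```

Call:
play_rows([
  [2,1,-25,0,-0.9,0,55],
  [0,0,-25,0,0,0,55],
  [0,0,-25,0,0,0,55],
  [0,0,-23,0,0,0,55],
  [0,0,0,0,0,0,55],
  [0,0,0,0,0,0,0],
  [0,0,0,0,0,0,0],
  [0,0,0,0,0,0,0],
], grip_force=40)

```text
clock: 26.02
position: [0.5614, 0.0511, 0.3078]
tool_rot: [-0.189, 1.565, -0.939]
force: [-3.3, -2.7, 6.0]
grip_width: 0.0075
```

Call:
play_rows([
  [0,0,0,0,0,0,0],
])

```text
clock: 26.15
position: [0.5614, 0.0511, 0.3078]
tool_rot: [-0.192, 1.565, -0.942]
force: [-2.0, -2.9, 5.9]
grip_width: 0.0075
```

```bash
python3 - <<'E'
from h import *
s,_=now(); print(s['clock'],s['position'],s['force'],s['grip_width'])
h=handle(1.16)-XC*.003; d=s['position']-h; print(d@XC,d@YC,d[2])
A=np.linspace(1.16,0,25); P=np.array([handle(a) for a in A])*1000
print(np.diff(P,axis=0).round(1).tolist())
E
```

```text
26.15 [0.56142366 0.05112373 0.30784113] [-2.04839811 -2.87346917  5.887834  ] 0.007544897858102681
0.00035444666920930604 -0.0014155198686329996 -0.013534764807550503
[[-7.4, -7.9, -4.8], [-7.2, -7.8, -5.3], [-7.0, -7.6, -5.8], [-6.8, -7.4, -6.3], [-6.6, -7.1, -6.8], [-6.4, -6.9, -7.2], [-6.1, -6.6, -7.7], [-5.9, -6.3, -8.1], [-5.6, -6.0, -8.5], [-5.3, -5.7, -8.9], [-5.0, -5.4, -9.3], [-4.7, -5.1, -9.6], [-4.4, -4.7, -9.9], [-4.0, -4.4, -10.2], [-3.7, -4.0, -10.5], [-3.3, -3.6, -10.8], [-3.0, -3.2, -11.0], [-2.6, -2.8, -11.2], [-2.3, -2.4, -11.4], [-1.9, -2.0, -11.5], [-1.5, -1.6, -11.6], [-1.1, -1.2, -11.7], [-0.7, -0.8, -11.8], [-0.3, -0.4, -11.8]]
```

Handle held again. Now lowering along the arc.

Call:
play_rows([
  [-7.4,-7.9,-4.8,0,0,0,0],
  [-7.2,-7.8,-5.3,0,0,0,0],
  [-7,-7.6,-5.8,0,0,0,0],
  [-6.8,-7.4,-6.3,0,0,0,0],
  [-6.6,-7.1,-6.8,0,0,0,0],
  [-6.4,-6.9,-7.2,0,0,0,0],
  [0,0,0,0,0,0,0],
])

```text
clock: 27.02
position: [0.5191, 0.006, 0.2702]
tool_rot: [-0.624, 1.566, -1.375]
force: [-1.9, -2.7, 0.9]
grip_width: 0.0072
```

Call:
play_rows([
  [-6.1,-6.6,-7.7,0,0,0,0],
  [-5.9,-6.3,-8.1,0,0,0,0],
  [-5.6,-6,-8.5,0,0,0,0],
  [-5.3,-5.7,-8.9,0,0,0,0],
  [-5,-5.4,-9.3,0,0,0,0],
  [-4.7,-5.1,-9.6,0,0,0,0],
  [0,0,0,0,0,0,0],
])

```text
clock: 27.9
position: [0.487, -0.0285, 0.218]
tool_rot: [-0.443, 1.566, -1.194]
force: [-0.2, 0.7, -3.9]
grip_width: 0.0072
```

Call:
play_rows([
  [-4.4,-4.7,-9.9,0,0,0,0],
  [-4,-4.4,-10.2,0,0,0,0],
  [-3.7,-4,-10.5,0,0,0,0],
  [-3.3,-3.6,-10.8,0,0,0,0],
  [-3,-3.2,-11,0,0,0,0],
  [-2.6,-2.8,-11.2,0,0,0,0],
  [0,0,0,0,0,0,0],
])

```text
clock: 28.78
position: [0.4658, -0.0513, 0.1542]
tool_rot: [-0.573, 1.566, -1.323]
force: [-2.1, -0.4, -3.2]
grip_width: 0.007
```

Call:
play_rows([
  [-2.3,-2.4,-11.4,0,0,0,0],
  [-1.9,-2,-11.5,0,0,0,0],
  [-1.5,-1.6,-11.6,0,0,0,0],
  [-1.1,-1.2,-11.7,0,0,0,0],
  [-0.7,-0.8,-11.8,0,0,0,0],
  [0,0,-6,0,0,0,0],
  [0,0,0,0,0,0,0],
])

```text
clock: 29.65
position: [0.4585, -0.0591, 0.0906]
tool_rot: [-0.521, 1.566, -1.271]
force: [-4.7, -3.0, -2.7]
grip_width: 0.0071
```

Call:
play_rows([
  [0,0,-3,0,0,0,0],
  [0,0,-2,0,0,0,0],
  [0,0,-1,0,0,0,0],
  [0,0,0,0,0,0,0],
])

```text
clock: 30.15
position: [0.4583, -0.0593, 0.0851]
tool_rot: [-0.496, 1.566, -1.246]
force: [-5.4, -3.1, -3.5]
grip_width: 0.0071
```

Call:
play_rows([
  [0,0,-1,0,0,0,0],
  [0,0,-1,0,0,0,0],
  [0,0,0,0,0,0,0],
])

```text
clock: 30.52
position: [0.4585, -0.0594, 0.084]
tool_rot: [-0.403, 1.566, -1.153]
force: [-12.5, -3.4, 25.0]
grip_width: 0.0072
```

Call:
play_rows([
  [0,0,-1,0,0,0,0],
  [0,0,-0.5,0,0,0,0],
  [0,0,0,0,0,0,0],
])

```text
clock: 30.9
position: [0.4588, -0.0597, 0.083]
tool_rot: [-0.278, 1.565, -1.028]
force: [-15.0, -4.1, 37.5]
grip_width: 0.0073
```

The lid is seated, with the force up to 37 N. I'll open the fingers in place and retreat.

Call:
play_rows([
  [0,0,1,0,0,0,0],
  [0,0,0,0,0,0,30],
  [0,0,0,0,0,0,32],
  [0,0,0,0,0,0,32],
  [0,0,15,0,0,0,32],
  [0,0,40,0,0,0,32],
  [-10,-30,50,0,0,0,32],
  [0,-60,0,0,0,0,32],
])

```text
clock: 31.9
position: [0.4506, -0.1487, 0.1921]
tool_rot: [0.273, 1.56, -0.473]
force: [1.9, -0.2, -0.7]
grip_width: 0.0322
```

Call:
play_rows([
  [0,-60,0,0,0,0,32],
  [0,-60,0,0,0,0,32],
  [0,-50,0,0,0,0,32],
  [0,0,0,0,0,0,32],
])

```text
clock: 32.4
position: [0.4478, -0.3226, 0.1884]
tool_rot: [-0.326, 1.565, -1.08]
force: [-0.5, 0.6, 0.3]
grip_width: 0.0319
```

```bash
python3 - <<'E'
from h import *
s,_=now(); print(s['clock'],s['position'],s['force'])
b=snap("top","t15"); c=snap("side","s15")
print("red now",red(b),"start",red(cv2.imread("pics/top0.png")[:,:,::-1]))
def lid(i):
    i=i.astype(int); m=((np.abs(i-84).max(2)<14)).astype(np.uint8); x=np.zeros_like(m); x[140:290,190:335]=m[140:290,190:335]
    x=cv2.morphologyEx(x,cv2.MORPH_OPEN,np.ones((7,7))); return cv2.minAreaRect(max(cv2.findContours(x,0,1)[0],key=cv2.contourArea))
print(lid(b),lid(cv2.imread("pics/top0.png")))
d=lambda p,q,r:[(int((np.abs(p.astype(int)-q[:,:,::-1]).max(2)>40)[r].sum()))]
t0=cv2.imread("pics/top0.png"); s0=cv2.imread("pics/side0.png")
print("diff top case",d(b,t0,np.s_[140:285,190:335]),"side case+handle",d(c,s0,np.s_[215:350,190:335]))
D=(np.abs(c.astype(int)-s0[:,:,::-1]).max(2)>40); ys,xs=np.nonzero(D[215:350,190:335]); print(xs.mean()+190 if len(xs) else 0,ys.mean()+215 if len(ys) else 0)
E
```

```text
32.4 [ 0.44783956 -0.32260428  0.18844814] [-0.49114823  0.59840617  0.26589136]
red now ((288, 164, 11, 10), 58, ((293.5000305175781, 169.00001525878906), (4.949747085571289, 10.60660171508789), 45.0)) start ((288, 164, 11, 10), 59, ((293.7500305175781, 168.75001525878906), (4.949747085571289, 11.31370735168457), 45.0))
((258.5037536621094, 209.08676147460938), (76.04973602294922, 97.61149597167969), 42.51044845581055) ((258.49456787109375, 209.0344696044922), (76.03213500976562, 97.78878021240234), 42.64670181274414)
diff top case [0] side case+handle [0]
0 0
```

Both views of the case match the start images exactly, so the lid is shut and the stay folded. Handing in.

```bash
python3 -c "
from workcell import workorder; print(workorder.job_done())"
```

```text
the job is handed in; nothing more can be done
None
```

The brass tube is in the formerly empty cradles, the lid is shut, and I handed the job in at about 32 s of the 72 s allowed. It reported no verdict.

**What I did**
- **Lid up:** I raised the lid by its handle until the stay locked. A pull back of about 22 N moved it only 4.6 mm.
- **Tube in:** I gripped the brass tube twice, the second time deeper and more centred, then laid it in the cradles.
- **Stay and lid down:** I pushed the red knee until the lid dropped to about 1.16 rad. Then I gripped the handle again and lowered the lid until it seated.

**Last checks**
- **Tube:** before I broke the stay, the top image put its centre 2.4 mm along and 0.4 mm across the grooves from the cradle point. It can't be seen under the shut lid, so I did not check it again.
- **Lid and stay:** the case area, handle and knee in both camera views show no difference from the start images.
- **Robot:** the arm is clear of everything.
- **Bystanders:** I made no separate measurement of them. The arm met nothing unexpected near them.

**What did not go to plan**
- **Joint limit:** the suggested 0.4 rad lean put joint 6 on its limit inside the case, so I placed the tube at about 0.3 rad. It was tilted about 0.1 rad when released and settled level.
- **Handle forces:** while raising, the handle arc turned out to be about 3–4 mm off my estimate, with forces up to about 25 N until I corrected it. Seating the lid peaked at about 40 N, through the fingers.
- **Knee push:** the force read only about 1 N, not the expected 2–5 N. I judged that step from the images instead.

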